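# Tip the bearing housing seat-up

## Task

Of the two metal blocks standing on the bench, find the bearing housing: the one with the single round seat in its face. Tip it a quarter turn over its lower back edge so that it lies on its back with the round seat facing straight up, ready for the bearing; roll it over on the bench about where it stands, without picking it up off the bench or carrying it. Leave the other block, with the square pocket, standing where it is.

Things in the scene. Friction and masses are not known exactly. Their poses are not given: they have to be found in the camera images.
- bearing_housing: Loose grey metal block, 48 (x) by 54 (y) by 84 mm tall (z), 0.4 kg, at either of two places. Mid one 54 x 84 face: a round blind seat, 36 mm wide, 12 deep. Origin: block centre; +x out of the seat face, level, roughly to the robot; z up at the start. Pushed slowly near the top of the seat face it tips over its far lower edge, not slides; past 30 degrees it falls over by itself.
- motor_mount: The other block: same grey metal and outer size (48 x 54 x 84 mm), standing likewise, but with a square blind pocket, 28 mm wide and 12 mm deep, in the middle of its face instead of a round seat. Origin: block centre; +x out of the pocket's face, z up. To be left alone.
There are look-alikes about, which are no part of the job. Leave any black or green look-alike of the bearing_housing alone.

How it is judged:
At the end, for the whole second after the job is handed in: The bearing housing lies on its back flat on the bench and at rest, its round seat facing up within 10 degrees, its centre within 150 mm of where it started; the motor mount still stands upright within 30 mm of its place (angle between bearing_housing's own x axis and vertical below 0.17 rad and height (world z) of bearing_housing between 0.016 and 0.032 m and distance of bearing_housing from where it was at the start of the episode below 0.15 m and linear speed of bearing_housing below 0.02 m/s and angle between motor_mount's own z axis and vertical below 0.17 rad and distance of motor_mount from where it was at the start of the episode below 0.03 m); the robot touches nothing.
It fails at once if the bearing housing is picked up: its centre rises above 80 mm (tipping alone raises it to about 48 mm) (height (world z) of bearing_housing above 0.08 m).
It fails at once if the motor mount is tipped by more than 17 degrees or shifted by more than 30 mm (angle between motor_mount's own z axis and vertical above 0.3 rad or distance of motor_mount from where it was at the start of the episode above 0.03 m).
It also fails if it takes over 29 s, if anything falls off the work surface, if the arm or the gripper's body presses on something with over 40 N, if the wrist force passes 120 N, or if a joint passes its speed limit or range.

## Robot

A 6-joint arm with a two-finger parallel gripper is mounted at the origin on a cart in front of the work surface, level with it; the furniture and walls round the work are solid. World frame = base frame: x ahead of the robot, y to its left, z up, the work surface at z = 0. Lengths are in m, angles in rad, forces in N, time in s.
With the tool pointing down it reaches from about 0.15 to 0.775 m from the base axis. Payload 6.1 kg.
Tool frame: the origin (TCP) lies between the finger pads; the fingertips stand robot.tip_reach ahead of it and the grasp point (between the pads) is the TCP (robot.tip_reach is the distance from the TCP to the fingertips, in m); z points along the fingers, y is the line along which they close (so a half turn about z gives the same grasp; the last joint's range is limited). The gripper opens to 85 mm and grips with 20 to 120 N. Pads are 22 mm wide; open, the fingers measure 114 mm over their backs; the gripper's body (76 mm by 85 mm) begins 54 mm behind the grasp point. The pads swing forward as they close: fully open they stand 13 mm farther back than shut.
Start: joints at [-1.286, 0.126, -0.04, 1.405, 0, 1.571], TCP at [0.148, -0.504, 0.226] pointing down, gripper open.
Joint ranges: [-2.72, 2.72], [-0.95, 1.95], [-1.27, 1.35], [-1.78, 2.02], [-1.46, 1.47], [-3.14, 3.14]. Speed limits (rad/s): [2.39, 2.39, 3.01, 3.14, 3.14, 3.14].

## Interface

Orientations are given as a unit quaternion [x, y, z, w].
In Python, from workcell import robot gives the robot as it stands.
- The arm moves only by the tool play_rows, never from a script. Its argument "plan" is a list that holds one entry, the list of rows, each a list of 7 numbers: the shift along the tool's x, y, z in cm, then the turn, a rotation vector about the tool's x, y, z in rad, then the closure in counts, from 0 (fully open) to 255 (shut). A call has 1 to 12 rows; each row shifts and turns the commanded pose from where the row before left it, along the tool's axes as they then stand; what a row does not reach is not made up. A row lasts 1/8 s, in which the tool goes at most 62.5 mm and 10.7 degrees, less where a joint would pass 70% of its speed; a pose out of reach is approached as far as the arm can. A call is refused whole if a number of a shift passes 6.25 or a number of a turn 0.188, either way. A call with a gripper value outside its range is refused whole. The fingers move at their own pace and stop on an object; the grip force is fixed at half the most. Time passes only in rows, so rows that do not move let the fingers close. It gives the time, the measured TCP pose, the force, the opening and the grip force at its end, in the units of the state.
- robot.state(): the state, without advancing time (a new reading comes with each control period).
- robot.grab_frame(name): name is "scene" or "top" or "wrist"; returns a dict with "frame" (420x560x3 uint8, red, green, blue), "range_z" (420x560 float32, m along the optical axis (not along the pixel's ray), 0 where there is no reading), "fx", "fy", "cx", "cy" (pixels), "R" (3x3) and "t" (3): a world point X has camera coordinates R X + t. Camera axes: x right, y down, z forward; pixel columns grow to the right and rows downward; lengths in m; the calibration is good to about 2 mm. A picture is of the moment at which its call begins.
- robot.hand_in(): hands the job in; it is judged then, once.
The state is a dict: "clock": time; "joints": joint angles; "qd": joint speeds; "effort": joint torques, N m; "eef_pos": TCP position; "tcp_rot": TCP orientation; "contact_force": force on the tool from outside, world axes, zero at the start; "wrist_torque": the same for the moment, N m; "grip_width": finger opening in m; "finger_force": force on a finger pad.
Only numpy, scipy, OpenCV 4.12 (cv2) and the standard library are available. Lean on these libraries where they do the work, as an engineer would, in place of code of your own. Each camera call takes 0.05 s, during which the arm holds its last target. There are 200 camera calls.

## Working session

There is one attempt and no reset: what is moved stays moved. The work goes in short steps, Python scripts to look and compute and a tool call to move; the robot and the scene stay as the last step left them, time stands still between calls to the robot, and variables do not carry over. Pictures are saved under pics/ and viewed, at most 10 in all, crops included, and the job is handed in when it is done.

Besides the shell and the picture viewer there is one more tool, called after "Emit:" by a JSON object that holds its "op" and its "data", one argument or row to a line. play_rows: Moves the arm, as the interface text tells. Its arguments: {"type":"object","properties":{"plan":{"type":"array","items":{"type":"array","items":{"type":"array","items":{"type":"number"}}}}},"required":["plan"]}

```bash
mkdir -p pics
cat > h.py <<'E'
from workcell import robot
import cv2, numpy as np
def cloud(f):
    z=f["range_z"]; v,u=np.indices(z.shape)
    P=np.stack([(u-f["cx"])/f["fx"]*z,(v-f["cy"])/f["fy"]*z,z],-1)
    W=(P-f["t"])@np.array(f["R"]); W[z==0]=np.nan
    return W
E
python3 - <<'E'
from h import *
a=[robot.grab_frame(n) for n in("scene","top")]
for n,f in zip(("scene","top"),a):
    cv2.imwrite(f"pics/{n}0.png",f["frame"][:,:,::-1]); np.save(n+"W.npy",cloud(f))
    print(n,"cam at",-np.array(f["R"]).T@f["t"])
s=robot.state();print(s["clock"],s["eef_pos"],s["tcp_rot"],robot.tip_reach)
E
```

```text
scene cam at [0.11868078 0.55037594 0.7126676 ]
top cam at [0.38862671 0.17971878 0.91067594]
0.1 [ 0.14738792 -0.50349983  0.22549813] [ 9.89879875e-01  1.41905986e-01 -1.12325907e-04 -7.15439574e-04] 0.019
```

View pics/scene0.png

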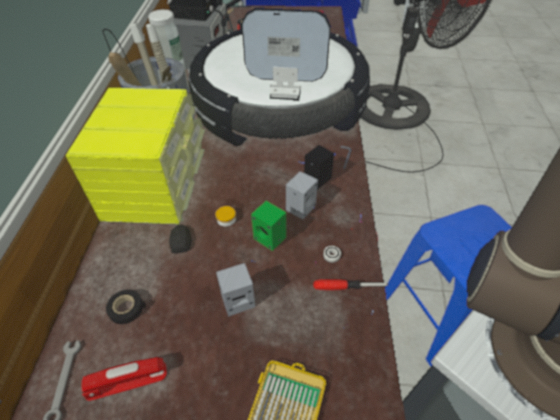

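View pics/top0.png

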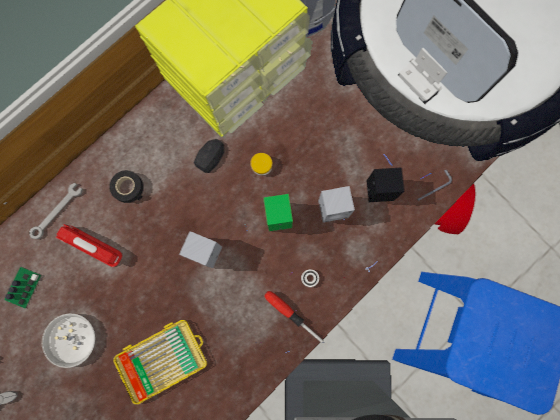

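Two grey blocks are visible: scene (236,289) / top (200,249), and scene (301,195) / top (336,204). Green and black look-alikes stand beside them. Next I'll zoom in on the faces and measure the poses.

Run:
```python
from h import *
im=cv2.imread("pics/scene0.png")
c=[cv2.resize(im[y-40:y+40,x-40:x+40],(400,400),interpolation=cv2.INTER_CUBIC) for x,y in((236,289),(301,195))]
cv2.imwrite("pics/crop1.png",np.hstack(c))
W=np.load("topW.npy")
for n,(u,v) in dict(A=(200,249),B=(336,204),green=(278,212),black=(386,185)).items():
    w=W[v-28:v+28,u-28:u+28].reshape(-1,3); p=w[(w[:,2]>.076)&(w[:,2]<.095)]
    print(n,len(p),p.mean(0).round(4),cv2.minAreaRect((p[:,:2]*1000).astype(np.float32)))
```

```text
A 754 [0.4766 0.3433 0.0841] ((476.9122009277344, 343.8049621582031), (54.87482452392578, 47.8577880859375), 67.9111328125)
B 734 [0.5685 0.0794 0.0842] ((569.5281372070312, 79.32215118408203), (49.4351921081543, 54.31510543823242), 11.01888370513916)
green 723 [0.5514 0.1937 0.0842] ((552.018310546875, 193.7871856689453), (54.759525299072266, 48.53183364868164), 9.04949951171875)
black 730 [ 0.6086 -0.0194  0.0843] ((609.4740600585938, -20.11801528930664), (48.67266845703125, 55.19637680053711), 3.370637893676758)
```

View pics/crop1.png

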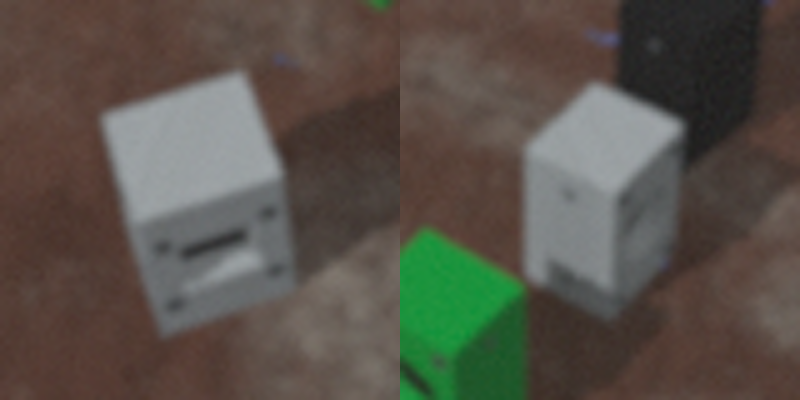

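The left block (A) has a straight-edged square pocket, so it is the motor mount. B at (0.570, 0.079) is the housing, with its seat axis at about 11° and facing the robot. I'll move to stand in front of B with the fingers shut, then confirm with a close view.

Emit:
{"op": "play_rows", "data": {
  "plan": [
    [[4.2,-3.7,0,0,0,0,255],[4.2,-3.7,0,0,0,0,255],[4.2,-3.7,0,0,0,0,255],[4.2,-3.7,0,0,0,0,255],[4.2,-3.7,0,0,0,0,255],[4.2,-3.7,0,0,0,0,255],[4.2,-3.7,0,0,0,0,255],[4.2,-3.7,0,0,0,0,255],[4.2,-3.7,0,0,0,0,255],[4.0,-3.7,0,0,0,0,255],[3,-3.7,0,0,0,0.092,255],[0,0,0,0,0,0,255]]
  ]
}}

```text
clock: 1.6
eef_pos: [0.4637, 0.0152, 0.2254]
tcp_rot: [0.995, 0.098, -0.001, -0.0]
contact_force: [-1.0, -0.8, -0.2]
grip_width: -0.0002
finger_force: 0.0
```

Run:
```python
from h import *
f=robot.grab_frame("wrist"); cv2.imwrite("pics/w1.png",f["frame"][:,:,::-1]); 
W=np.load("topW.npy").reshape(-1,3)
m=(W[:,0]>.61)&(W[:,0]<.72)&(W[:,1]>.04)&(W[:,1]<.15)&(W[:,2]>.015)
print("obstacle pts behind",m.sum(), W[m].round(3)[:5])
w=cloud(f).reshape(-1,3); p=w[(abs(w[:,2]-.084)<.008)&(abs(w[:,0]-.57)<.06)&(abs(w[:,1]-.08)<.05)]
if len(p): print(len(p),cv2.minAreaRect((p[:,:2]*1000).astype(np.float32)))
s=robot.state();print(s["clock"],s["eef_pos"],s["tcp_rot"],s["grip_width"])
```

```text
obstacle pts behind 0 []
5283 ((567.04248046875, 79.90934753417969), (48.77299499511719, 54.314308166503906), 11.314303398132324)
1.65 [0.46310189 0.0138399  0.22552152] [ 9.95184187e-01  9.80196090e-02 -7.65695150e-04  6.16363364e-05] -5.792386109554776e-06
```

View pics/w1.png

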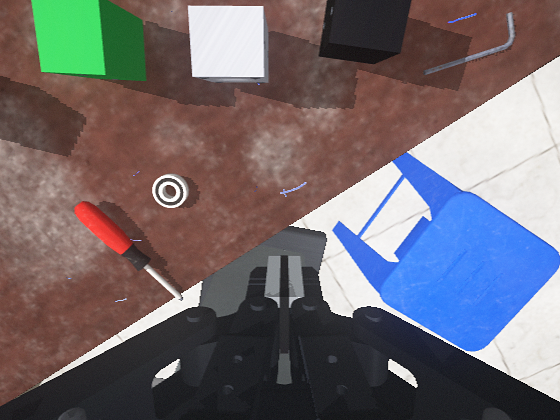

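The wrist view shows the housing top at (228,42), but its face is hardly visible. I'll rectify both faces from the saved scene picture to be sure which is which.

Run:
```python
from h import *
f=robot.grab_frame("scene"); R,t=np.array(f["R"]),np.array(f["t"]); im=cv2.imread("pics/scene0.png"); out=[]
for c,n in(((.4768,.3436),(-.926,.376)),((.568,.0796),(-.981,-.194))):
    n=np.array(n); l=np.array([n[1],-n[0]])  # l: image-left to right seen from the front is -l or l
    fc=np.array(c)+.024*n; P=np.array([[*(fc+s*.027*l),z] for s,z in((1,.084),(-1,.084),(-1,0),(1,0))])
    q=P@R.T+t; uv=q[:,:2]/q[:,2:]*[f["fx"],f["fy"]]+[f["cx"],f["cy"]]
    H=cv2.getPerspectiveTransform(uv.astype(np.float32),np.float32([[0,0],[324,0],[324,504],[0,504]]))
    out.append(cv2.warpPerspective(im,H,(330,504),flags=cv2.INTER_CUBIC))
cv2.imwrite("pics/rect.png",np.hstack(out))
```

```text
(no output)
```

View pics/rect.png

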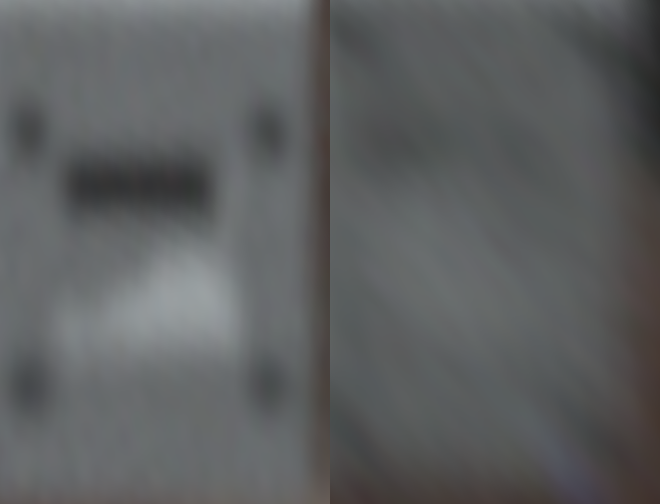

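The left face (motor mount) has a clean straight-edged square pocket and the right one has none, so B is the housing. Next I'll line up and descend, with the fingertips at about 69 mm height and 3 cm in front of the face.

Emit:
{"op": "play_rows", "data": {
  "plan": [
    [[2.5,-2.2,0,0,0,0,255],[2.5,-2.2,2.0,0,0,0,255],[0,0,4.0,0,0,0,255],[0,0,4.0,0,0,0,255],[0,0,3.7,0,0,0,255],[0,0,0,0,0,0,255],[1.0,0,0,0,0,0,255],[1.0,0,0,0,0,0,255],[0.3,0,0,0,0,0,255],[0,0,0,0,0,0,255]]
  ]
}}

```text
clock: 2.95
eef_pos: [0.5269, 0.0699, 0.0896]
tcp_rot: [0.995, 0.096, 0.0, -0.0]
contact_force: [0.2, -0.8, -0.5]
grip_width: 0.0001
finger_force: 0.0
```

Emit:
{"op": "play_rows", "data": {
  "plan": [
    [[0.4,0,0,0,0,0,255],[0.3,0,0,0,0,0,255],[0.3,0,0,0,0,0,255],[0.3,0,0,0,0,0,255],[0.3,0,0,0,0,0,255],[0.3,0,0,0,0,0,255],[0.3,0,0,0,0,0,255]]
  ]
}}

```text
clock: 3.82
eef_pos: [0.5481, 0.0741, 0.0892]
tcp_rot: [0.995, 0.096, -0.0, -0.0]
contact_force: [0.6, 0.4, -0.1]
grip_width: -0.0001
finger_force: 0.0
```

Run:
```python
from h import *
f=robot.grab_frame("scene"); cv2.imwrite("pics/s2.png",cv2.resize(f["frame"][120:280,220:420,::-1],(800,600)))
```

```text
(no output)
```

View pics/s2.png

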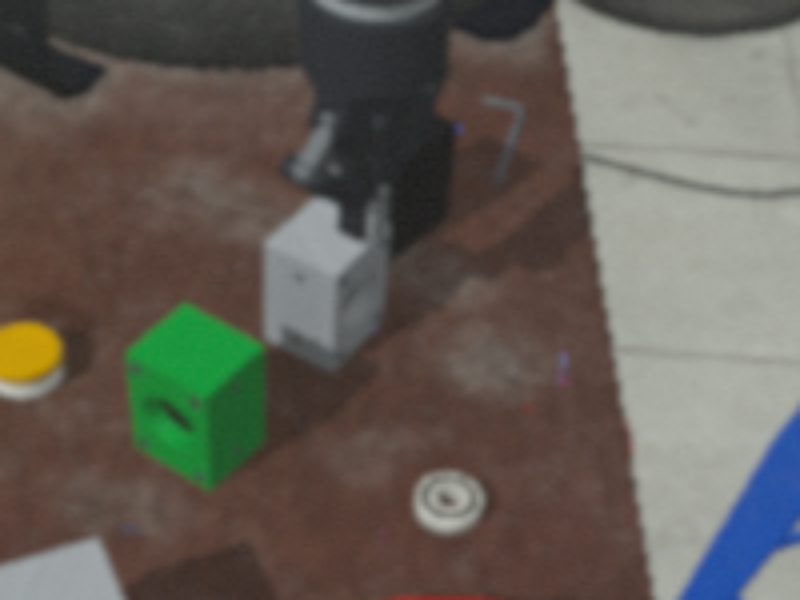

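The view shows the finger at the seat face's top edge, around (375,215), with the green block clear. I'll check the housing's tilt with the wrist depth.

```bash
cat > m.py <<'E'
from h import *
for n in("wrist","top","scene"):
    f=robot.grab_frame(n); W=cloud(f).reshape(-1,3); c=f["frame"].reshape(-1,3).astype(int)
    d=W[:,:2]-[.5675,.0797]; a=d@[.981,.195]; b=d@[.195,-.981]
    m=(abs(b)<.035)&(a>-.05)&(a<.14)&(W[:,2]>.02)&(W[:,2]<.105)&(c.min(1)>90)
    if m.sum()<30: print(n,"few");continue
    q=np.c_[a,b,W[:,2]][m]; k=q[:,2]>q[:,2].max()-.03
    A=np.c_[q[k][:,:2],np.ones(k.sum())]; s=np.linalg.lstsq(A,q[k][:,2],rcond=None)[0]
    print(n,m.sum(),"lo",np.percentile(q,2,0).round(3),"hi",np.percentile(q,98,0).round(3),"top slope",s.round(3))
print(robot.state()["clock"])
E
python3 m.py
```

```text
wrist 13676 lo [-0.021 -0.026  0.033] hi [0.024 0.026 0.086] top slope [-0.04   0.     0.084]
top 138 lo [-0.022 -0.026  0.022] hi [0.025 0.013 0.086] top slope [0.254 0.018 0.077]
scene 774 lo [-0.021 -0.029  0.022] hi [0.027 0.018 0.088] top slope [-0.027  0.084  0.085]
4.025
```

The tilt has just started, at about 2°. I'll continue pushing.

Emit:
{"op": "play_rows", "data": {
  "plan": [
    [[0.3,0,0,0,0,0,255],[0.3,0,0,0,0,0,255],[0.3,0,0,0,0,0,255],[0.3,0,0,0,0,0,255],[0.3,0,0,0,0,0,255],[0.3,0,0,0,0,0,255]]
  ]
}}

```text
clock: 4.78
eef_pos: [0.5658, 0.0775, 0.0892]
tcp_rot: [0.995, 0.096, -0.0, -0.0]
contact_force: [-0.2, -0.1, -0.0]
grip_width: 0.0001
finger_force: 0.0
```

```bash
python3 m.py
```

```text
wrist 11179 lo [-0.02  -0.026  0.027] hi [0.024 0.026 0.086] top slope [-0.037  0.001  0.085]
top 402 lo [-0.022 -0.026  0.022] hi [0.003 0.024 0.087] top slope [0.133 0.034 0.086]
scene 790 lo [-0.021 -0.029  0.022] hi [0.026 0.021 0.087] top slope [0.04  0.064 0.084]
4.925
```

Run:
```python
from h import *
f=robot.grab_frame("wrist"); g=robot.grab_frame("scene")
a=cv2.resize(f["frame"][:,:,::-1],(400,300)); b=cv2.resize(g["frame"][130:250,240:400,::-1],(400,300),interpolation=cv2.INTER_CUBIC)
cv2.imwrite("pics/s3.png",np.hstack([a,b]))
s=robot.state();print(s["joints"],s["eef_pos"],s["contact_force"],s["grip_width"])
R,t=np.array(f["R"]),np.array(f["t"])
print("cam",-R.T@t); W=cloud(f)
print("sample", W[240:420:30,285].round(3))
```

```text
[ 1.36110027e-01  2.44960226e-01 -1.97185602e-01  1.12883058e+00
 -1.75021013e-05  3.08492237e+00] [0.56551125 0.07744531 0.08913875] [-0.28707608  0.0129838  -0.45538088] 0.0001478957738594751
cam [0.63675058 0.09134981 0.23695335]
sample [[ 0.577  0.079  0.084]
 [ 0.576  0.079  0.112]
 [ 0.575  0.079  0.132]
 [ 0.564  0.077  0.132]
 [ 0.445  0.053 -0.   ]
 [ 0.576  0.079  0.171]]
```

View pics/s3.png

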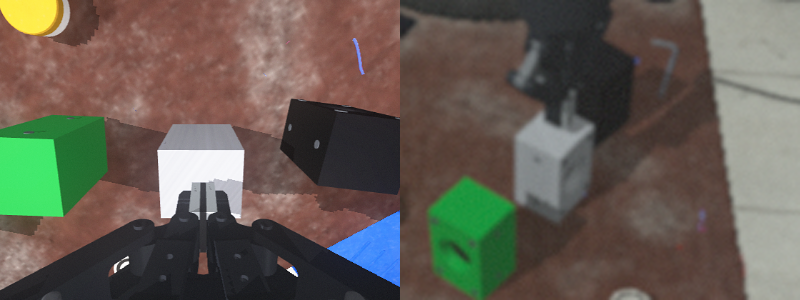

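The fingertips are above the block top rather than in front of the face, so the tips are higher than I assumed. I'll measure the tip height.

Run:
```python
from h import *
f=robot.grab_frame("wrist"); W=cloud(f)
for u in(275,292): print(u,[(v,*(W[v,u]*1000).round(0)) for v in range(238,345,8)])
g=robot.grab_frame("scene"); V=cloud(g)
m=(abs(V[...,0]-.566)<.02)&(abs(V[...,1]-.0775)<.02)
v,u=np.where(m&(V[...,2]>.07)&(V[...,2]<.2)); o=np.argsort(v)
print([(u[i],v[i],*(V[v[i],u[i]]*1000).round(0)) for i in o[::4]])
```

```text
275 [(238, np.float64(577.0), np.float64(84.0), np.float64(84.0)), (246, np.float64(573.0), np.float64(83.0), np.float64(84.0)), (254, np.float64(570.0), np.float64(83.0), np.float64(84.0)), (262, np.float64(575.0), np.float64(83.0), np.float64(104.0)), (270, np.float64(575.0), np.float64(83.0), np.float64(112.0)), (278, np.float64(575.0), np.float64(83.0), np.float64(119.0)), (286, np.float64(576.0), np.float64(83.0), np.float64(125.0)), (294, np.float64(575.0), np.float64(82.0), np.float64(130.0)), (302, np.float64(577.0), np.float64(83.0), np.float64(138.0)), (310, np.float64(577.0), np.float64(82.0), np.float64(142.0)), (318, np.float64(577.0), np.float64(82.0), np.float64(146.0)), (326, np.float64(574.0), np.float64(82.0), np.float64(146.0)), (334, np.float64(569.0), np.float64(81.0), np.float64(143.0)), (342, np.float64(566.0), np.float64(80.0), np.float64(142.0))]
292 [(238, np.float64(579.0), np.float64(76.0), np.float64(84.0)), (246, np.float64(575.0), np.float64(76.0), np.float64(84.0)), (254, np.float64(571.0), np.float64(75.0), np.float64(84.0)), (262, np.float64(576.0), 
[... 13294 characters left out ...]
0)), (np.int64(311), np.int64(187), np.float64(548.0), np.float64(73.0), np.float64(79.0)), (np.int64(301), np.int64(188), np.float64(556.0), np.float64(96.0), np.float64(85.0)), (np.int64(305), np.int64(188), np.float64(550.0), np.float64(90.0), np.float64(86.0)), (np.int64(310), np.int64(188), np.float64(548.0), np.float64(76.0), np.float64(78.0)), (np.int64(302), np.int64(189), np.float64(553.0), np.float64(97.0), np.float64(85.0)), (np.int64(306), np.int64(189), np.float64(547.0), np.float64(90.0), np.float64(85.0)), (np.int64(303), np.int64(190), np.float64(549.0), np.float64(97.0), np.float64(85.0)), (np.int64(309), np.int64(190), np.float64(546.0), np.float64(81.0), np.float64(76.0))]
```

The actual fingertip height is about 95 mm, roughly 25 mm higher than tip_reach implies, so the fingers passed over the block without touching it. I'll back off, lower by 2.7 cm and push again.

Emit:
{"op": "play_rows", "data": {
  "plan": [
    [[-2.5,0,0,0,0,0,255],[-2.8,0,0,0,0,0,255],[0,0,0,0,0,0,255],[0,0,1.4,0,0,0,255],[0,0,1.3,0,0,0,255],[0,0,0,0,0,0,255],[0.7,0,0,0,0,0,255],[0.5,0,0,0,0,0,255],[0.3,0,0,0,0,0,255],[0.3,0,0,0,0,0,255],[0.3,0,0,0,0,0,255],[0.3,0,0,0,0,0,255]]
  ]
}}

```text
clock: 6.62
eef_pos: [0.5366, 0.0718, 0.0622]
tcp_rot: [0.995, 0.096, -0.001, 0.0]
contact_force: [-3.1, -0.5, 3.0]
grip_width: -0.0002
finger_force: 1.6
```

```bash
python3 m.py
```

```text
wrist 20961 lo [-0.021 -0.026  0.051] hi [0.027 0.026 0.096] top slope [-0.092  0.     0.086]
top 169 lo [-0.    -0.026  0.028] hi [ 0.029 -0.006  0.087] top slope [-0.118  0.504  0.094]
scene 681 lo [-0.037 -0.03   0.022] hi [0.03  0.018 0.087] top slope [0.027 0.301 0.086]
6.775
```

Contact is made and the block is tipping. I'll continue.

Emit:
{"op": "play_rows", "data": {
  "plan": [
    [[0.3,0,0,0,0,0,255],[0.3,0,0,0,0,0,255],[0.3,0,0,0,0,0,255],[0.3,0,0,0,0,0,255],[0.3,0,0,0,0,0,255]]
  ]
}}

```text
clock: 7.4
eef_pos: [0.5523, 0.0749, 0.0622]
tcp_rot: [0.995, 0.096, 0.0, -0.0]
contact_force: [-1.0, 0.3, 2.1]
grip_width: -0.0002
finger_force: 0.8
```

```bash
python3 m.py
```

```text
wrist 21653 lo [-0.005 -0.025  0.081] hi [0.047 0.026 0.096] top slope [-0.279 -0.003  0.094]
top 216 lo [-0.018 -0.026  0.021] hi [0.049 0.    0.091] top slope [-0.028  0.071  0.085]
scene 751 lo [-0.02  -0.03   0.022] hi [0.049 0.02  0.093] top slope [0.022 0.109 0.084]
7.55
```

Emit:
{"op": "play_rows", "data": {
  "plan": [
    [[0.3,0,0,0,0,0,255],[0.3,0,0,0,0,0,255],[0.3,0,0,0,0,0,255],[0.3,0,0,0,0,0,255],[0.3,0,0,0,0,0,255],[0.3,0,0,0,0,0,255],[0.3,0,0,0,0,0,255],[0,0,0,0,0,0,255],[0,0,0,0,0,0,255]]
  ]
}}

```text
clock: 8.68
eef_pos: [0.5724, 0.0788, 0.0622]
tcp_rot: [0.995, 0.096, -0.0, -0.0]
contact_force: [-0.3, -0.5, 0.4]
grip_width: -0.0003
finger_force: 0.0
```

```bash
python3 m.py
```

```text
wrist 21358 lo [ 0.015 -0.026  0.036] hi [0.109 0.026 0.096] top slope [-0.353 -0.027  0.097]
top 384 lo [ 0.046 -0.026  0.025] hi [0.111 0.01  0.051] top slope [0.046 1.718 0.086]
scene 812 lo [ 0.018 -0.029  0.021] hi [0.112 0.025 0.068] top slope [0.59  0.532 0.085]
8.825
```

It looks fallen: it spans a = 0.025 to 0.11 and its top is at about 0.05. I'll back off, rise and verify.

Emit:
{"op": "play_rows", "data": {
  "plan": [
    [[-2,0,0,0,0,0,255],[-4,0,0,0,0,0,255],[-4,0,-3,0,0,0,255],[0,0,-5,0,0,0,255],[0,0,-5,0,0,0,255],[0,0,0,0,0,0,255]]
  ]
}}

```text
clock: 9.57
eef_pos: [0.4763, 0.0599, 0.1965]
tcp_rot: [0.995, 0.096, 0.004, -0.0]
contact_force: [-0.4, -0.9, -1.1]
grip_width: 0.0005
finger_force: 0.0
```

Run:
```python
from h import *
f=robot.grab_frame("wrist"); g=robot.grab_frame("scene")
cv2.imwrite("pics/end.png",np.hstack([cv2.resize(f["frame"][:,:,::-1],(400,300)),cv2.resize(g["frame"][120:330,180:460,::-1],(400,300))]))
W=cloud(f).reshape(-1,3); p=W[(abs(W[:,2]-.048)<.006)&(abs(W[:,0]-.635)<.07)&(abs(W[:,1]-.09)<.045)]
print(cv2.minAreaRect((p[:,:2]*1000).astype(np.float32)), np.linalg.lstsq(np.c_[p[:,:2],np.ones(len(p))],p[:,2],rcond=None)[0])
```

```text
((605.6004028320312, 87.4324722290039), (27.047800064086914, 54.02845001220703), 11.153495788574219) [0.01545989 0.0031612  0.03841156]
```

View pics/end.png

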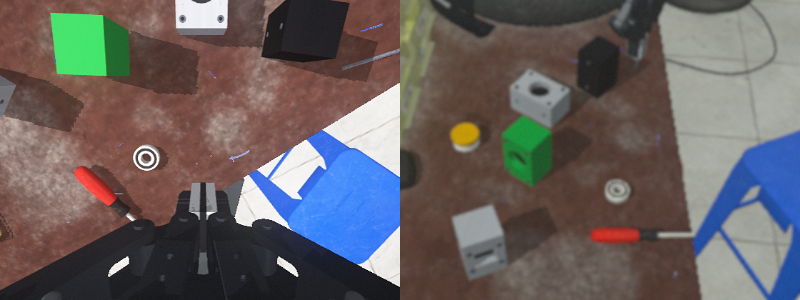

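The housing lies flat with its round seat facing up (right panel, (540,92)). Its top is level at about 48 mm. The square-pocket block still stands at (478,240).

```bash
python3 -c "
from workcell import robot
print(robot.hand_in())"
```

```text
the job is handed in; nothing more can be done
None
```

The bearing housing is tipped onto its back with the round seat facing up, the motor mount is still standing where it was, and the job is handed in (no verdict was returned).

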